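# Roll the ringed lens tube up the gutter into its seat

### The job

Two black lens tubes lie at the low end of a sloped two-lane gutter. With the fingertips, push the one with the orange ring up its lane, staying behind it all the way to the crest rather than flicking it, and over the crest so that it rests in the hollow against the stop plate and cannot roll back. Do not lift it, leave the plain tube at the bottom of its lane, do not disturb the screwdriver, steel post and jar, and finish with the hand clear.

Things in the scene. Friction and masses are not known exactly. Their poses are not given: they have to be found in the camera images.
- gutter: Fixed two-lane gutter, aluminium with grey walls. Origin on the table under it; z up, x uphill (roughly to the robot's left), y across; mm in this frame below. Lane centres y = +36 and -36, lanes 64 wide; divider 8 thick, outer walls 5, all 10 high over the floor. Floor rises at 0.14 rad from x = -165, z = 22 to the crest at x = 90, z = 58, then falls at 0.20 rad to the stop.
- stop (a point): Middle of the face, turned to the lanes, of the steel stop plate, on its top edge: gutter x = 142, z = 83 mm. The face is upright and crosses both lanes. A small grey camera, 50 mm wide, top at z = 98 mm, stands behind it (gutter x = 163 to 230). The black base plate, 8 mm thick, spans gutter x = -165 to 235, y = -85 to 85.
- lip (a point): Middle of the top of the red lip that closes the low end of both lanes: 6 mm thick along the slope, 7 mm high over the floor, its outside flush with the gutter's low end. Beyond it is the open table.
- tube_ringed: Black lens tube with a 26 mm wide orange band, a rolling cylinder 44 mm in diameter, 60 mm long, about 0.13 kg, in either lane. Origin at its centre, y axis along it, across the lane. It starts against the lip, centre at gutter x = -146, z = 47 mm; at mid height it overhangs the lip's outside by about 3 mm. Let go on the slope it rolls back; past the crest it rolls on to the stop.
- tube_plain: The same tube without the orange band, all black, in the other lane, against the lip. Origin at its centre. To be left there.
- seat_left (a point): Where a tube's centre is when it rests in the hollow against the stop in the lane at gutter y = +36 mm (gutter x = 120, z = 74 mm).
- seat_right (a point): The same for the lane at gutter y = -36 mm.
- ramp: The sloping floor itself (part of the gutter, fixed): origin on the lane floor surface at the low end, midway across; x runs up the slope along the floor, y across, z square to the floor. On the slope a resting tube's centre is at z = 22 mm.
- driver: Screwdriver with a red handle, 160 mm long, lying beside the gutter on the robot's side; origin on its underside. To be left alone.
- post: Steel post, 25 mm in diameter and 65 mm tall, standing beyond the gutter; origin at its foot. To be left alone.
- jar: Amber glass jar with a black cap, 44 mm in diameter and 45 mm tall, standing beyond the gutter; origin at its foot. To be left alone.
Mind the look-alikes: they are no part of the job. What is shaped like the tube_ringed but turquoise is not meant. Leave any yellow look-alike of the tube_plain alone.

How it is judged:
On the way:
1. the fingers are still pushing the ringed tube as it nears the crest (its centre 50 mm before the crest to 10 mm past it) (x of tube_ringed in the frame of gutter between 0.04 and 0.1 m and contact force between the fingers and tube_ringed above 0.05 N), for 0.04 s.
At the end, for the whole second after the job is handed in: The ringed tube lies still across its lane in the hollow, its centre within 8 mm of the seat point, within 10 mm of the lane's centre line and square to it within 0.2 rad; the plain tube lies still at the bottom of its lane, within about 10 mm of where it started (x of tube_ringed in the frame of gutter between 0.112 and 0.125 m and z of tube_ringed in the frame of gutter between 0.0683012 and 0.0803012 m and (y of tube_ringed in the frame of gutter between 0.026 and 0.046 m or y of tube_ringed in the frame of gutter between -0.046 and -0.026 m) and angle between the y axis of tube_ringed and the y axis of gutter, either way round below 0.2 rad and linear speed of each of tube_ringed, tube_plain below 0.02 m/s and x of tube_plain in the frame of gutter between -0.155988 and -0.133988 m); the robot touches nothing.
It fails at once if the ringed tube is lifted more than 12 mm off the lane floor (z of tube_ringed in the frame of ramp above 0.034 m).
It fails at once if the plain tube is moved more than 20 mm or lifted (distance of tube_plain from where it was at the start of the episode above 0.02 m or z of tube_plain in the frame of ramp above 0.034 m).
It fails at once if the screwdriver is moved more than 20 mm (distance of driver from where it was at the start of the episode above 0.02 m).
It fails at once if the steel post is moved more than 20 mm (distance of post from where it was at the start of the episode above 0.02 m).
It fails at once if the jar is moved more than 20 mm (distance of jar from where it was at the start of the episode above 0.02 m).
It also fails if it takes over 43 s, if anything falls off the work surface, if the arm or the gripper's body presses on something with over 40 N, if the wrist force passes 120 N, or if a joint passes its speed limit or range.

### The arm

A 7-joint arm with a two-finger parallel gripper is mounted at the origin on the work surface. World frame = base frame: x ahead of the robot, y to its left, z up, the work surface at z = 0. Lengths are in m, angles in rad, forces in N, time in s.
With the tool pointing down it reaches from about 0.4 to 0.85 m from the base axis. Payload 4.5 kg.
Tool frame: the origin (TCP) lies between the finger pads; the fingertips stand 8 mm ahead of it and the grasp point (between the pads) lies 11 mm behind it; z points along the fingers, y is the direction in which the jaws open and shut (so a half turn about z gives the same grasp; the last joint's range is limited). The gripper opens to 88 mm and grips with 3 to 60 N. Pads are 18 mm wide; open, the fingers measure 123 mm over their backs; the gripper's body (75 mm by 187 mm) begins 45 mm behind the grasp point.
Start: joints at [1.271, 0.689, -0.195, 1.565, 0.157, 0.902, -0.215], TCP at [0.205, -0.591, 0.247] pointing down, gripper open.
Joint ranges: [-3.01, 3.01], [-0.46, 2.08], [-1.47, 1.51], [0.13, 2.56], [-1, 4.14], [0.04, 2.09], [-2.66, 2.66]. Speed limits (rad/s): [2.57, 2.57, 3.14, 3.14, 3.14, 3.14, 3.14].

### API

Orientations are given as a unit quaternion [x, y, z, w].
In Python, from plant import r gives the robot as it stands.
- The arm moves only by the tool carry_out, never from a script. Its argument "commands" is a list that holds one entry, the list of rows, each a list of 7 numbers: the turn, a rotation vector about the tool's x, y, z in rad, then the shift along the tool's x, y, z in cm, then the finger opening in cm, from 0 to 8.81. A call has 1 to 10 rows; each row is the pose to reach, as a shift and turn from the pose commanded when the call began, along the tool's axes at that moment; what a row does not reach only later rows make up. A row lasts 1/12 s, in which the tool goes at most 41.7 mm and 7.16 degrees, less where a joint would pass 70% of its speed; a pose out of reach is approached as far as the arm can. A call with a gripper value outside its range is refused whole. The fingers move at their own pace and stop on an object; "force" is the grip in N (left out, the last holds). Time passes only in rows, so rows that repeat a pose let the fingers close. It gives the time, the measured TCP pose, the force and the opening at its end, in the units of the state.
- r.get_state(): the state, without advancing time (a new reading comes with each control period).
- r.snapshot(name): name is "scene" or "top"; returns a dict with "pixels" (420x560x3 uint8, red, green, blue), "mtx" (3x3 intrinsics, pixels), "xyz" and "rotation" of the camera in the world. Camera axes: x right, y down, z forward; pixel columns grow to the right and rows downward; lengths in m; the calibration is good to about 2 mm. A picture is of the moment at which its call begins. There is no depth.
- r.finish_job(): hands the job in, once; it reports no verdict.
The state is a dict: "clock": time; "q": joint angles; "qd": joint speeds; "joint_torque": joint torques, N m; "tool_pos": TCP position; "eef_rot": TCP orientation; "contact_force": force on the tool from outside, world axes, zero at the start; "moment": the same for the moment, N m; "opening": opening from 0.0 (shut) to 1.0 (fully open).
Only numpy, scipy, OpenCV 4.12 (cv2) and the standard library are available. Lean on these libraries where they do the work, as an engineer would, in place of code of your own. Each camera call takes 0.05 s, during which the arm holds its last target.

## Working session

There is one attempt and no reset: what is moved stays moved. The work goes in short steps, Python scripts to look and compute and a tool call to move; the robot and the scene stay as the last step left them, time stands still between calls to the robot, and variables do not carry over. Pictures are saved under pics/ and viewed, and the job is handed in when it is done.

Besides the shell and the picture viewer there is one more tool, called after "Emit:" as name([rows], argument=value, ...), one row to a line, values as JSON. carry_out: Moves the arm, as the interface text tells. Its arguments: {"type":"object","properties":{"commands":{"type":"array"},"force":{"type":"number"}},"required":["commands"]}

```bash
ls; mkdir -p pics; python3 - <<'E'
from plant import r
import cv2,json
s=r.get_state();print(s)
for n in("scene","top"):
    d=r.snapshot(n);cv2.imwrite(f"pics/{n}0.png",d["pixels"][:,:,::-1]);print(n,d["mtx"],d["xyz"],d["rotation"])
    import numpy as np;np.savez(f"{n}.npz",**d)
E
```

```text
pics
{'clock': 0.0, 'q': array([ 1.27080432,  0.68998132, -0.1945226 ,  1.56634913,  0.15729249,
        0.90249611, -0.21513224]), 'qd': array([-5.95000343e-04,  3.18468941e-04, -1.74984872e-04,  7.77903580e-04,
       -7.36115470e-05,  3.00020665e-04, -1.32865622e-03]), 'joint_torque': array([ 1.66017999e-04, -5.27568305e+01, -1.26660537e+00, -1.53429508e+01,
       -5.25419740e-02,  6.42418177e-03,  1.45852537e-04]), 'tool_pos': array([ 0.20452369, -0.58993035,  0.24591054]), 'eef_rot': array([ 9.86100190e-01,  1.66149230e-01, -2.13277005e-04, -8.96183348e-04]), 'contact_force': array([-0.38649181,  0.97770865,  0.39382863]), 'moment': array([0.04200467, 0.03109451, 0.02627283]), 'opening': 1.0038218283157798}
scene [[400.26537      0.         277.16855157]
 [  0.         400.26537    211.46883305]
 [  0.           0.           1.        ]] [ 0.78281853 -0.28453236  0.63777889] [ 0.90093181  0.32705332 -0.09202349 -0.26998088]
top [[515.07314779   0.         277.21622981]
 [  0.         515.07314779 214.13827194]
 [  0.           0.           1.        ]] [0.52267264 0.0082592  0.8584752 ] [ 0.71039066 -0.7033242   0.01845698 -0.01842573]
```

View pics/scene0.png

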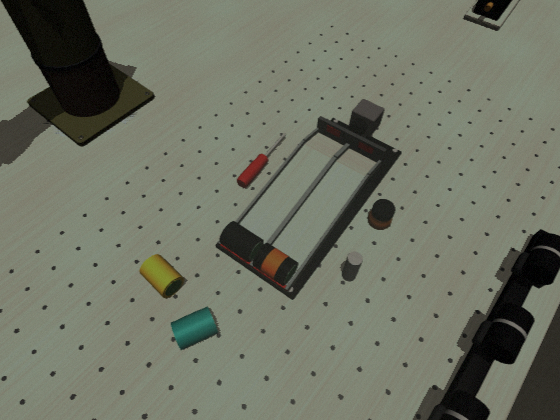

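View pics/top0.png

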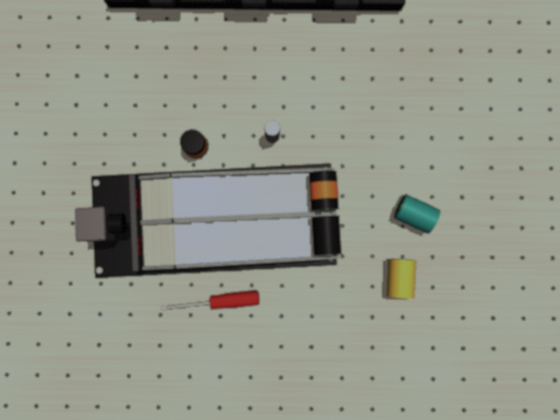

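The ringed tube is at top-view pixel (324,190), in the far lane. The plain tube is at (326,236). I'll enlarge the image to get the base plate corners.

```bash
python3 - <<'E'
import cv2
a=cv2.imread("pics/top0.png")
c=a[150:290,80:220];d=a[150:290,220:360]
f=lambda c:cv2.convertScaleAbs(cv2.resize(c,None,fx=4.0,fy=4.0,interpolation=cv2.INTER_CUBIC),alpha=1.8,beta=20)
cv2.imwrite("pics/c1.png",f(c));cv2.imwrite("pics/c2.png",f(d))
E
```

```text
(no output)
```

View pics/c1.png

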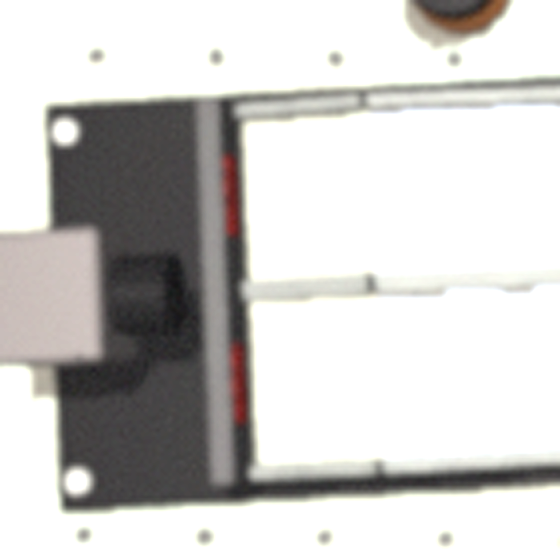

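View pics/c2.png

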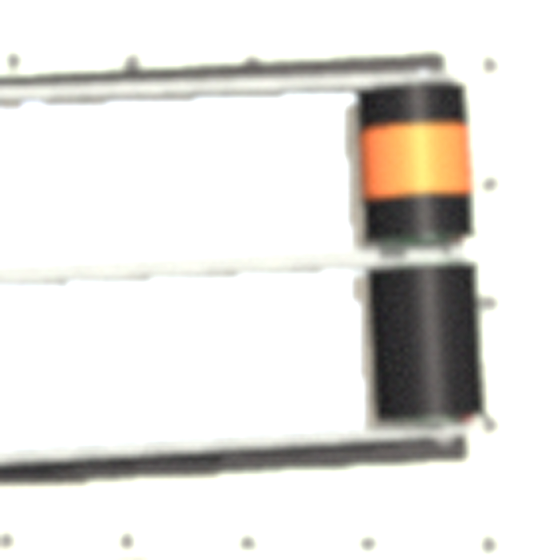

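```bash
cat > h.py <<'E'
import numpy as np
from scipy.spatial.transform import Rotation as R
from scipy.optimize import least_squares
def cam(n):
    d=np.load(n+".npz");return d["mtx"],d["xyz"],R.from_quat(d["rotation"])
def proj(P,c):
    K,t,Rc=c;p=Rc.inv().apply(np.atleast_2d(P)-t)@K.T;return p[:,:2]/p[:,2:]
def ray(uv,z,c):
    K,t,Rc=c;v=Rc.apply(np.linalg.inv(K)@[*uv,1]);return t+v*(z-t[2])/v[2]
def g2w(p,P):
    P=np.atleast_2d(P);return R.from_euler('z',p[2]).apply(P)+[p[0],p[1],0]
E
python3 - <<'E'
from h import *
T=cam("top");S=cam("scene")
G=np.array([[235,-85,8],[235,85,8],[-165,-85,8],[-165,85,8]])/1e3
px=np.array([[92.5,176.7],[96,277.7],[330.2,164],[336.2,263.7]])-.4
f=least_squares(lambda p:(proj(g2w(p,G),T)-px).ravel(),[.5,.0,1.57])
print(f.x,f.fun.reshape(-1,2))
p=f.x
Q={'stop':(142,0,83),'seatR':(120,-36,74),'ring':(-146,-36,47),'plain':(-146,36,47),'lip':(-162,0,29),'crest_div':(90,0,68),'lowL':(-165,85,8),'lowR':(-165,-85,8),'camtop_c':(196,0,98)}
for k,v in Q.items():
    w=g2w(p,np.array(v)/1e3);print(k,w.round(4),proj(w,T).round(1),proj(w,S).round(1))
for n,uv in(('post',(272,126)),('jar',(193,141)),('drv1',(258,298)),('drv0',(165,308)),('teal',(417,214)),('yel',(402,279))):print(n,ray(uv,.03,T).round(3))
E
```

```text
[0.55890808 0.0788646  1.63631958] [[-1.57088414 -0.88793273]
 [-1.27854165  0.90292988]
 [ 1.27642869 -1.464949  ]
 [ 1.57476024  1.33209424]]
stop [[0.5496 0.2206 0.083 ]] [[136.3 221.7]] [[349.6 134.6]]
seatR [[0.587 0.201 0.074]] [[151.3 197.6]] [[359.5 153.3]]
ring [[ 0.6044 -0.0645  0.047 ]] [[323.6 189.8]] [[275.3 264.3]]
plain [[ 0.5325 -0.0692  0.047 ]] [[326.3 235.2]] [[240.7 241.3]]
lip [[ 0.5695 -0.0828  0.029 ]] [[333.8 212.5]] [[252.2 264.4]]
crest_div [[0.553  0.1687 0.068 ]] [[172.8 220.2]] [[334.2 156.6]]
lowL [[ 0.4849 -0.0913  0.008 ]] [[337.4 264.6]] [[213.9 245.1]]
lowR [[ 0.6545 -0.0802  0.008 ]] [[331.1 162.1]] [[292.4 299.2]]
camtop_c [[0.5461 0.2744 0.098 ]] [[ 97.  223.4]] [[365.  112.6]]
post [0.709 0.018 0.03 ]
jar [0.683 0.146 0.03 ]
drv1 [0.432 0.038 0.03 ]
drv0 [0.414 0.186 0.03 ]
teal [ 0.568 -0.217  0.03 ]
yel [ 0.464 -0.192  0.03 ]
```

The pose fit agrees with the tube pixels: ringed predicted (323.6,189.8) and seen at (324,190), plain predicted (326.3,235.2) and seen at (326,236). The scene view agrees as well. Next I'll compute the approach.

```bash
cat >> h.py <<'E'
GP=np.array([0.55890808,0.0788646,1.63631958])
def goal(gx,gy,ztcp):
    "delta rows (turn, shift cm) to put TCP at gutter gx,gy mm, height mm, tool down, tool y along -/+ gutter y"
    from plant import r
    s=r.get_state();R0=R.from_quat(s["eef_rot"]);p0=s["tool_pos"]
    w=g2w(GP,[gx/1e3,gy/1e3,ztcp/1e3])[0]
    yv=g2w([0,0,GP[2]],[0,-1,0])[0]; z=np.array([0,0,-1.]);x=np.cross(yv,z)
    Rt=R.from_matrix(np.c_[x,yv,z])
    return (R0.inv()*Rt).as_rotvec().round(4),(R0.inv().apply(w-p0)*100).round(2),w.round(4)
def here():
    from plant import r
    s=r.get_state();p=s["tool_pos"]
    g=R.from_euler('z',-GP[2]).apply(p-[GP[0],GP[1],0])*1e3
    print("t",round(s["clock"],2),"gutter",g.round(1),"F",s["contact_force"].round(1),"open",round(s["opening"],3))
E
python3 -c "
from h import *
here()
print(goal(-215,-36,150))
"
```

```text
t 0.1 gutter [-644.2  397.4  246. ] F [ 0.6  0.9 -0.1] open 0.993
(array([-1.5000e-03, -1.0000e-03, -1.3024e+00]), array([ 53.17, -29.88,   9.64]), array([ 0.6089, -0.1333,  0.15  ]))
```

Emit:
carry_out([
  [[0, 0, -0.065, 2.7, -1.5, 0.3, 1.0], [0, 0, -0.13, 5.3, -3.0, 0.6, 1.0], [0, 0, -0.195, 8.0, -4.5, 0.9, 1.0], [0, 0, -0.26, 10.6, -6.0, 1.2, 1.0], [0, 0, -0.325, 13.3, -7.5, 1.5, 1.0], [0, 0, -0.39, 16.0, -9.0, 1.8, 1.0], [0, 0, -0.455, 18.6, -10.4, 2.1, 1.0], [0, 0, -0.52, 21.3, -11.9, 2.4, 1.0], [0, 0, -0.585, 23.9, -13.4, 2.7, 1.0], [0, 0, -0.65, 26.6, -14.9, 3.0, 1.0]],
], force=20)

```text
clock: 0.93
tool_pos: [0.4077, -0.3614, 0.2163]
eef_rot: [0.881, 0.474, -0.0, -0.0]
contact_force: [0.6, -0.8, -0.1]
opening: 0.266
```

```bash
python3 -c "
from h import *
here()
print(goal(-215,-36,150))
"
```

```text
t 0.93 gutter [-429.4  179.7  216.3] F [ 0.6 -0.8 -0.1] open 0.266
(array([-8.000e-04, -1.000e-04, -6.496e-01]), array([30.12,  4.22,  6.62]), array([ 0.6089, -0.1333,  0.15  ]))
```

Emit:
carry_out([
  [[0, 0, -0.07, 3.0, 0.4, 0.6, 1.0], [0, 0, -0.14, 6.0, 0.8, 1.2, 1.0], [0, 0, -0.21, 9.0, 1.2, 2.0, 1.0], [0, 0, -0.28, 12.0, 1.7, 2.6, 1.0], [0, 0, -0.35, 15.0, 2.1, 3.3, 1.0], [0, 0, -0.42, 18.0, 2.5, 4.0, 1.0], [0, 0, -0.49, 21.0, 2.9, 4.6, 1.0], [0, 0, -0.56, 24.0, 3.4, 5.3, 1.0], [0, 0, -0.62, 27.0, 3.8, 6.0, 1.0], [0, 0, -0.65, 30.0, 4.2, 6.6, 1.0]],
])

```text
clock: 1.77
tool_pos: [0.6088, -0.135, 0.1498]
eef_rot: [0.683, 0.73, -0.0, -0.0]
contact_force: [-0.1, -0.3, 0.4]
opening: 0.117
```

```bash
python3 -c "
from h import *
import cv2
from plant import r
here()
print(goal(-200,-36,50))
d=r.snapshot('scene');cv2.imwrite('pics/s1.png',d['pixels'][:,:,::-1]);here()
print(goal(-200,-36,50))
"
```

```text
t 1.77 gutter [-216.7  -35.8  149.8] F [-0.1 -0.3  0.4] open 0.117
(array([-0.0013, -0.    ,  0.0002]), array([1.67, 0.04, 9.98]), array([ 0.6079, -0.1183,  0.05  ]))
t 1.82 gutter [-208.8  -40.6  149.3] F [4.4 3.6 0.4] open 0.115
(array([ 0.0042, -0.007 ,  0.0079]), array([ 0.82, -0.49,  9.94]), array([ 0.6079, -0.1183,  0.05  ]))
```

View pics/s1.png

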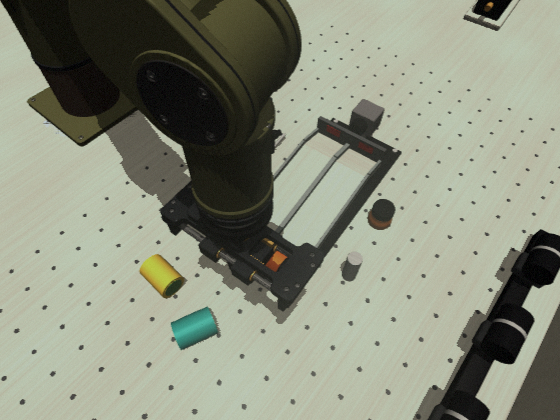

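Emit:
carry_out([
  [[0, 0, 0, 0, 0, 0, 1.0], [0, 0, 0, 0, 0, 1.5, 1.0], [0, 0, 0, 0, 0, 3.0, 1.0], [0, 0, 0, 0, 0, 4.5, 1.0], [0, 0, 0, 0, 0, 6.0, 1.0], [0, 0, 0, 0, 0, 7.5, 1.0], [0, 0, 0, 0, 0, 9.0, 1.0], [0, 0, 0, 0, 0, 10.0, 1.0], [0, 0, 0, 0, 0, 10.0, 1.0], [0, 0, 0, 0, 0, 10.0, 1.0]],
])

```text
clock: 2.65
tool_pos: [0.6078, -0.1369, 0.0505]
eef_rot: [0.685, 0.729, -0.001, -0.0]
contact_force: [0.5, 0.0, -0.3]
opening: 0.113
```

```bash
python3 -c "
from h import *
import cv2
from plant import r
here()
print(goal(-178,-36,46))
d=r.snapshot('scene');cv2.imwrite('pics/s2.png',cv2.resize(d['pixels'][190:330,150:350,::-1],None,fx=4,fy=4));here()
"
```

```text
t 2.65 gutter [-218.5  -34.7   50.5] F [ 0.5  0.  -0.3] open 0.113
(array([-0.0012,  0.0005, -0.0034]), array([4.05, 0.12, 0.45]), array([ 0.6065, -0.0964,  0.046 ]))
t 2.7 gutter [-218.3  -35.4   51.2] F [-0.2  1.   0.4] open 0.111
```

View pics/s2.png

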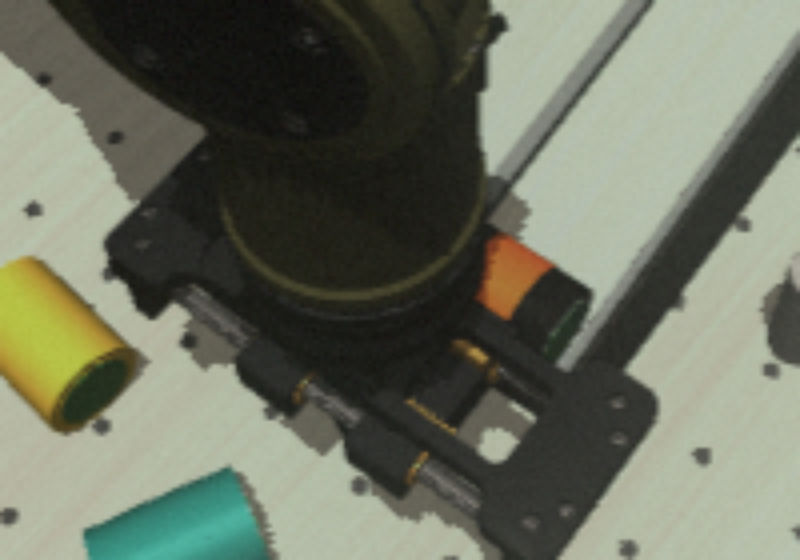

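Emit:
carry_out([
  [[0, 0, 0, 0.8, 0, 0.2, 1.0], [0, 0, 0, 1.6, 0, 0.5, 1.0], [0, 0, 0, 2.2, 0, 0.5, 1.0], [0, 0, 0, 2.7, 0, 0.5, 1.0], [0, 0, 0, 3.1, 0, 0.5, 1.0], [0, 0, 0, 3.5, 0, 0.5, 1.0], [0, 0, 0, 3.9, 0, 0.5, 1.0], [0, 0, 0, 4.3, 0, 0.5, 1.0], [0, 0, 0, 4.8, 0, 0.4, 1.0], [0, 0, 0, 5.3, 0, 0.3, 1.0]],
])

```text
clock: 3.53
tool_pos: [0.6055, -0.0864, 0.0484]
eef_rot: [0.685, 0.728, -0.001, 0.002]
contact_force: [0.3, -5.8, 3.4]
opening: 0.11
```

```bash
python3 -c "
from h import *
import cv2
from plant import r
here()
d=r.snapshot('top');cv2.imwrite('pics/t3.png',cv2.resize(d['pixels'][120:320,80:360,::-1],None,fx=2.5,fy=2.5));here()
"
```

```text
t 3.53 gutter [-167.9  -35.7   48.4] F [ 0.3 -5.8  3.4] open 0.11
t 3.58 gutter [-165.9  -36.    48.6] F [-0.  -2.2  2.3] open 0.111
```

View pics/t3.png

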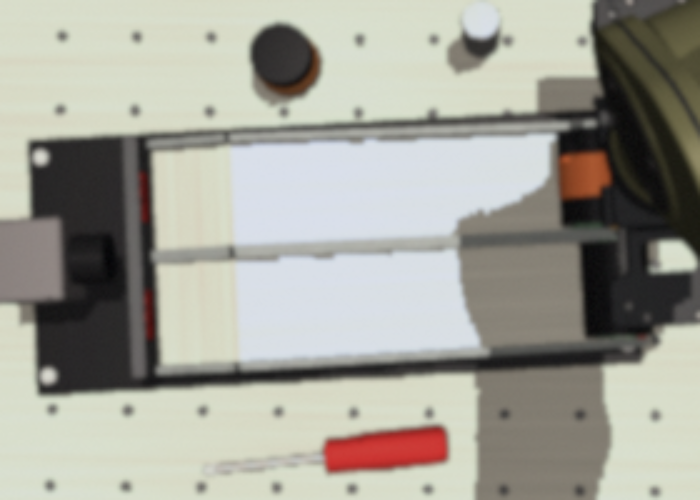

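Contact is made (about 6 N), and the tube is square and off the lip. I'll keep pushing up the slope.

Emit:
carry_out([
  [[0, 0, 0, 0.5, 0, -0.05, 1.0], [0, 0, 0, 1.0, 0, -0.1, 1.0], [0, 0, 0, 1.5, 0, -0.15, 1.0], [0, 0, 0, 2.0, 0, -0.2, 1.0], [0, 0, 0, 2.5, 0, -0.3, 1.0], [0, 0, 0, 3.0, 0, -0.37, 1.0], [0, 0, 0, 3.5, 0, -0.44, 1.0], [0, 0, 0, 4.0, 0, -0.5, 1.0], [0, 0, 0, 4.5, 0, -0.57, 1.0], [0, 0, 0, 5.0, 0, -0.65, 1.0]],
])

```text
clock: 4.42
tool_pos: [0.6025, -0.0364, 0.0549]
eef_rot: [0.685, 0.728, -0.001, 0.002]
contact_force: [0.4, -4.7, 4.6]
opening: 0.113
```

```bash
python3 -c "
from h import *
import cv2
from plant import r
here();print(goal(-60,-36,62))
d=r.snapshot('top');cv2.imwrite('pics/t4.png',cv2.resize(d['pixels'][120:320,80:360,::-1],None,fx=2.5,fy=2.5));here()
"
```

```text
t 4.42 gutter [-117.9  -36.    54.9] F [ 0.4 -4.7  4.6] open 0.113
(array([ 0.0008,  0.0044, -0.0052]), array([ 5.79, -0.03, -0.74]), array([0.5988, 0.0214, 0.062 ]))
t 4.47 gutter [-115.7  -36.1   55. ] F [ 0.2 -2.7  2.8] open 0.115
```

View pics/t4.png

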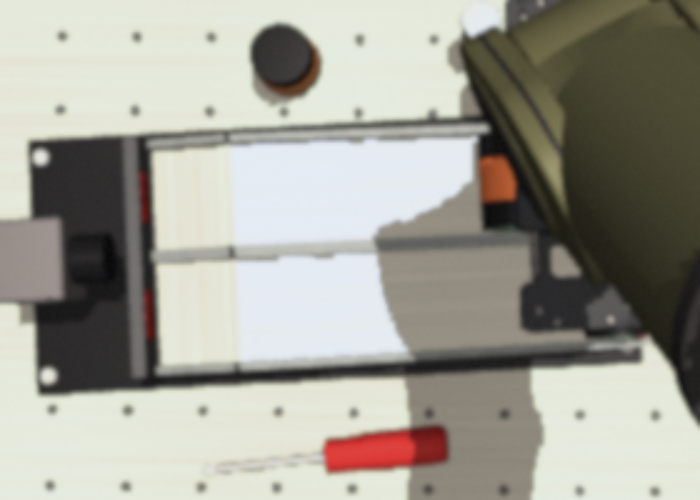

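Emit:
carry_out([
  [[0, 0, 0, 0.6, 0, -0.08, 1.0], [0, 0, 0, 1.2, 0, -0.16, 1.0], [0, 0, 0, 1.8, 0, -0.25, 1.0], [0, 0, 0, 2.4, 0, -0.33, 1.0], [0, 0, 0, 3.0, 0, -0.42, 1.0], [0, 0, 0, 3.6, 0, -0.5, 1.0], [0, 0, 0, 4.2, 0, -0.58, 1.0], [0, 0, 0, 4.8, 0, -0.66, 1.0], [0, 0, 0, 5.4, 0, -0.75, 1.0], [0, 0, 0, 6.0, 0, -0.83, 1.0]],
])

```text
clock: 5.3
tool_pos: [0.5985, 0.0238, 0.063]
eef_rot: [0.685, 0.728, -0.001, 0.002]
contact_force: [0.5, -7.2, 4.9]
opening: 0.111
```

```bash
python3 -c "
from h import *
here();print(goal(0,-36,70))
"
```

```text
t 5.3 gutter [-57.6 -35.9  63. ] F [ 0.5 -7.2  4.9] open 0.111
(array([ 0.0002,  0.0042, -0.0049]), array([ 5.76, -0.02, -0.73]), array([0.5948, 0.0812, 0.07  ]))
```

Emit:
carry_out([
  [[0, 0, 0, 0.6, 0, -0.08, 1.0], [0, 0, 0, 1.2, 0, -0.16, 1.0], [0, 0, 0, 1.8, 0, -0.24, 1.0], [0, 0, 0, 2.4, 0, -0.32, 1.0], [0, 0, 0, 3.0, 0, -0.4, 1.0], [0, 0, 0, 3.6, 0, -0.48, 1.0], [0, 0, 0, 4.2, 0, -0.56, 1.0], [0, 0, 0, 4.8, 0, -0.64, 1.0], [0, 0, 0, 5.4, 0, -0.72, 1.0], [0, 0, 0, 6.0, 0, -0.8, 1.0]],
])

```text
clock: 6.13
tool_pos: [0.5947, 0.0835, 0.0709]
eef_rot: [0.685, 0.728, -0.002, 0.002]
contact_force: [0.4, -7.6, 5.7]
opening: 0.117
```

```bash
python3 -c "
from h import *
import cv2
from plant import r
here();print(goal(50,-36,77))
d=r.snapshot('top');cv2.imwrite('pics/t5.png',cv2.resize(d['pixels'][120:320,80:360,::-1],None,fx=2.5,fy=2.5));here()
"
```

```text
t 6.13 gutter [  2.2 -36.   70.9] F [ 0.4 -7.6  5.7] open 0.117
(array([-0.0002,  0.0045, -0.0051]), array([ 4.77, -0.02, -0.63]), array([0.5916, 0.1311, 0.077 ]))
t 6.18 gutter [  4.9 -36.1  71. ] F [-0.4 -1.5  1.5] open 0.111
```

View pics/t5.png

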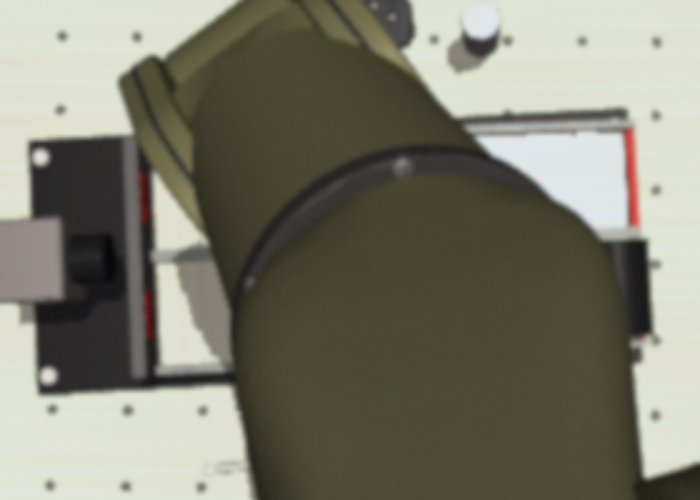

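Emit:
carry_out([
  [[0, 0, 0, 0.5, 0, -0.06, 1.0], [0, 0, 0, 1.0, 0, -0.13, 1.0], [0, 0, 0, 1.5, 0, -0.2, 1.0], [0, 0, 0, 2.0, 0, -0.27, 1.0], [0, 0, 0, 2.5, 0, -0.34, 1.0], [0, 0, 0, 3.0, 0, -0.41, 1.0], [0, 0, 0, 3.5, 0, -0.48, 1.0], [0, 0, 0, 4.0, 0, -0.55, 1.0], [0, 0, 0, 4.5, 0, -0.6, 1.0], [0, 0, 0, 5.0, 0, -0.65, 1.0]],
])

```text
clock: 7.02
tool_pos: [0.5914, 0.1336, 0.0772]
eef_rot: [0.685, 0.728, -0.002, 0.001]
contact_force: [-0.2, -7.8, 5.8]
opening: 0.116
```

```bash
python3 -c "
from h import *
here()
"
```

```text
t 7.02 gutter [ 52.5 -36.   77.2] F [-0.2 -7.8  5.8] open 0.116
```

Emit:
carry_out([
  [[0, 0, 0, 0.4, 0, -0.03, 1.0], [0, 0, 0, 0.8, 0, -0.05, 1.0], [0, 0, 0, 1.1, 0, -0.05, 1.0], [0, 0, 0, 1.4, 0, -0.05, 1.0], [0, 0, 0, 1.7, 0, -0.05, 1.0], [0, 0, 0, 2.0, 0, -0.05, 1.0], [0, 0, 0, 2.3, 0, -0.05, 1.0], [0, 0, 0, 2.6, 0, -0.05, 1.0], [0, 0, 0, 2.6, 0, -0.05, 1.0], [0, 0, 0, 2.6, 0, -0.05, 1.0]],
])

```text
clock: 7.85
tool_pos: [0.5896, 0.1626, 0.0775]
eef_rot: [0.684, 0.729, 0.0, 0.0]
contact_force: [-0.2, 0.4, 0.2]
opening: 0.114
```

```bash
python3 -c "
from h import *
import cv2
from plant import r
here()
d=r.snapshot('scene');cv2.imwrite('pics/s6.png',cv2.resize(d['pixels'][80:280,200:450,::-1],None,fx=3,fy=3));here()
"
```

```text
t 7.85 gutter [ 81.5 -36.1  77.5] F [-0.2  0.4  0.2] open 0.114
t 7.9 gutter [ 81.2 -36.1  77.5] F [-0.   0.8  0.5] open 0.11
```

View pics/s6.png

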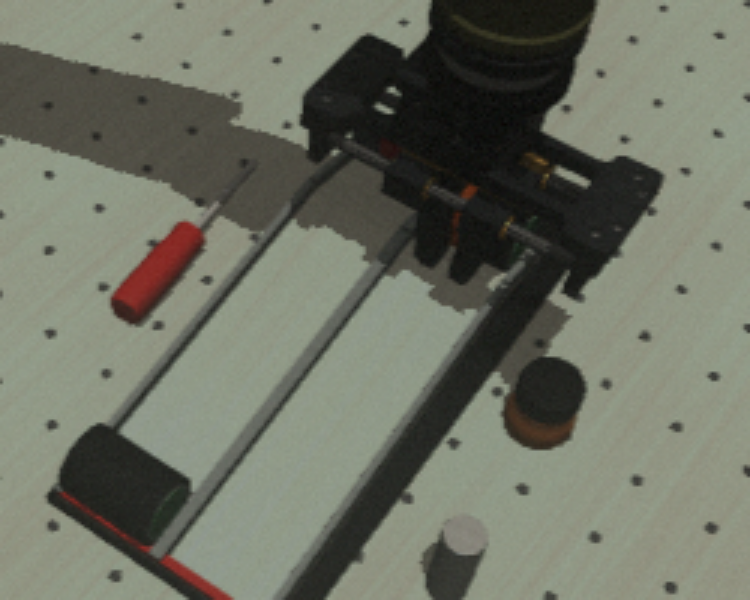

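No contact force now, so the tube has rolled ahead into the hollow. The plain tube, screwdriver, jar and post look undisturbed. I'll back off downhill and then lift.

Emit:
carry_out([
  [[0, 0, 0, -0.8, 0, -0.1, 1.0], [0, 0, 0, -2.0, 0, -0.4, 1.0], [0, 0, 0, -3.5, 0, -1.0, 1.0], [0, 0, 0, -5.0, 0, -2.5, 1.0], [0, 0, 0, -6.5, 0, -5.0, 1.0], [0, 0, 0, -8.0, 0, -8.0, 1.0], [0, 0, 0, -10.0, 0, -10.0, 1.0], [0, 0, 0, -13.0, 0, -11.0, 1.0], [0, 0, 0, -16.0, 0, -12.0, 1.0], [0, 0, 0, -19.0, 0, -13.0, 1.0]],
])

```text
clock: 8.73
tool_pos: [0.6011, -0.0307, 0.2086]
eef_rot: [0.685, 0.729, -0.0, 0.001]
contact_force: [-0.6, -0.5, -1.0]
opening: 0.114
```

Emit:
carry_out([
  [[0, 0, 0, -3.0, 0, 0, 1.0], [0, 0, 0, -6.0, 0, 0, 1.0], [0, 0, 0, -9.0, 0, 0, 1.0], [0, 0, 0, -12.0, 0, 0, 1.0], [0, 0, 0, -14.0, 0, 0, 1.0], [0, 0, 0, -15.0, 0, 0, 1.0], [0, 0, 0, -15.0, 0, 0, 1.0], [0, 0, 0, -15.0, 0, 0, 1.0], [0, 0, 0, -15.0, 0, 0, 1.0], [0, 0, 0, -15.0, 0, 0, 1.0]],
])

```text
clock: 9.57
tool_pos: [0.6112, -0.1745, 0.2078]
eef_rot: [0.683, 0.73, 0.001, -0.0]
contact_force: [-0.2, 0.3, 0.5]
opening: 0.115
```

```bash
python3 -c "
from h import *
import cv2
from plant import r
here()
d=r.snapshot('top');cv2.imwrite('pics/t7.png',cv2.resize(d['pixels'][120:320,80:360,::-1],None,fx=2.5,fy=2.5))
d=r.snapshot('scene');cv2.imwrite('pics/s7.png',d['pixels'][:,:,::-1]);here()
T=cam('top');print(proj(g2w(GP,[.12,-.036,.074]),T),(proj(g2w(GP,[.12,-.036,.074]),T)-[80,120])*2.5)
"
```

```text
t 9.57 gutter [-256.3  -35.5  207.8] F [-0.2  0.3  0.5] open 0.115
t 9.67 gutter [-256.9  -35.5  207.7] F [-0.   0.8 -0.5] open 0.116
[[151.33386032 197.62034616]] [[178.33465079 194.05086541]]
```

View pics/t7.png

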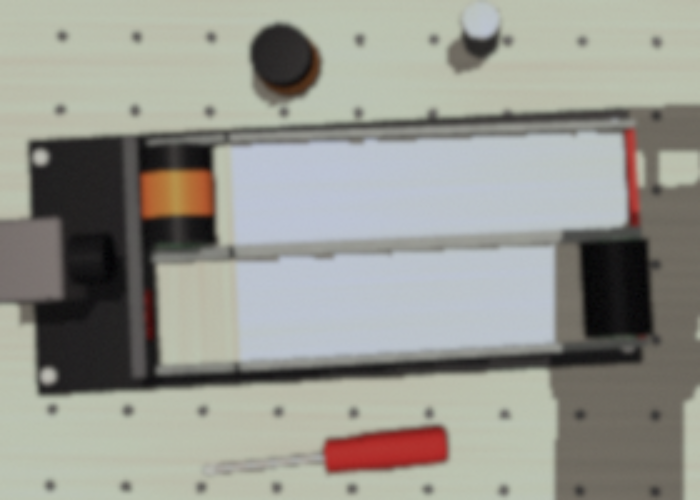

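View pics/s7.png

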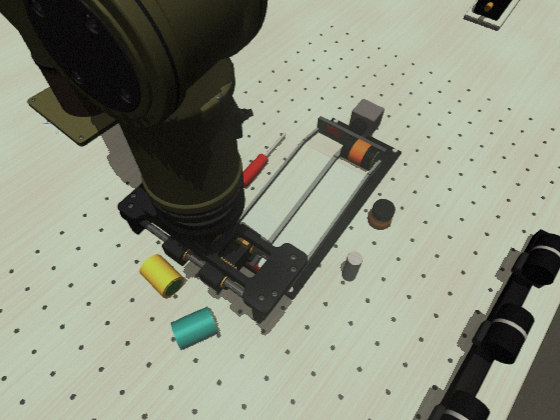

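The ringed tube's centre is at crop pixel (177,194), against a predicted seat position of (178,194). It is square and against the stop, and the plain tube sits against the lip. I'm handing in.

```bash
python3 -c "
from plant import r
print(r.finish_job())
"
```

```text
the job is handed in; nothing more can be done
None
```

I pushed the ringed tube up the far lane (gutter y = -36) and over the crest, and it now rests in the hollow against the stop. I handed the job in at about 9.7 s; no verdict was reported.

- **Push:** I used nearly closed fingertips, in steps of about 5–6 mm. Contact forces at the end of each push call were about 7–10 N. The last was taken with the tube about 6 mm short of the crest (estimated centre x ≈ 84 mm). The force then dropped to nothing as the tube rolled into the hollow.
- **Ringed tube:** in the last top view its centre is about 1 pixel of the enlarged crop (under 1 mm) from the projected seat point, and it lies square across the lane.
- **Everything else:** the plain tube is still against the lip, and the screwdriver, post, jar and the yellow and turquoise look-alikes appear unmoved.
- **Hand:** it is clear, about 0.2 m above the table, with no contact force beyond noise.

The gutter pose fit had residuals of 1–2 pixels (about 2 mm), in line with the stated calibration accuracy. None of the other checks disagreed.

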